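# Turn the dried cup over and stand it under the dispenser

### The arm

A 6-joint arm with a two-finger parallel gripper is mounted at the origin on the work surface. World frame = base frame: x ahead of the robot, y to its left, z up, the work surface at z = 0. Lengths are in mm, angles in rad, forces in N, time in s.
With the tool pointing down it reaches from about 350 to 775 mm from the base axis. Payload 7.3 kg.
Tool frame: the origin (TCP) lies at the very end of the fingers, on their centre line; the grasp point (between the pads) lies 19 mm behind it; x points along the fingers, z is the direction in which the jaws open and shut, and the axes are right-handed (so a half turn about x gives the same grasp; the last joint's range is limited). The gripper opens to 92 mm and grips with 3 to 60 N. Pads are 19 mm wide; open, the fingers measure 130 mm over their backs; the gripper's body (75 mm by 190 mm) begins 47 mm behind the grasp point.
Start: joints at [-1.367, 0.342, 1.524, -0, 1.275, -0.146], TCP at [179.946, -493.218, 226.741] pointing down, gripper open.
Joint ranges: [-2.53, 2.53], [-0.77, 2.02], [0.04, 2.7], [-1, 4.14], [0.28, 2.66], [-3.11, 3.11]. Speed limits (rad/s): [2.57, 2.57, 3.14, 3.14, 3.14, 3.14].

### API

Orientations are given as [roll, pitch, yaw] about the fixed x, y, z axes, in that order (R = Rz(yaw) Ry(pitch) Rx(roll)).
In Python, from plant import * gives the robot as it stands.
- The arm moves only by the tool carry_out, never from a script. Its argument "rows" is a list of rows, each a list of 4 numbers: the shift along the world's x, y, z in mm, then the turn about the world's z in degrees. In form: [[x, y, z, twist], ...]. A call has 1 to 20 rows; each row is the pose to reach, as a shift and turn from the pose measured when the call began; what a row does not reach only later rows make up. A row lasts 1/12 s, in which the tool goes at most 41.7 mm and 7.16 degrees, less where a joint would pass 70% of its speed; a pose out of reach is approached as far as the arm can. A call with a gripper value outside its range is refused whole. "hand" is the finger opening in mm, from 0 to 91.8, set as the call begins (left out, the last holds). The fingers move at their own pace and stop on an object; the grip force is fixed at half the most. Time passes only in rows, so rows that repeat a pose let the fingers close. It gives the time, the measured TCP pose, the force and the opening at its end, in the units of the state.
- get_obs(): the state, without advancing time (a new reading comes with each control period).
- capture(name): name is "scene" or "top" or "wrist"; returns the picture (400x640x3 uint8, red, green, blue); there is no depth.
- camera_info(name): a dict with "camera_matrix" (3x3 intrinsics, pixels), "dist" ([k1, k2, p1, p2, k3] as OpenCV has them; the pictures are not rectified), "pose" (4x4, takes a point from camera to world coordinates); the wrist camera has in their place "mount" (4x4, takes a point from camera to tool coordinates, whose origin is the TCP and whose axes are the tool frame's). Camera axes: x right, y down, z forward; pixel columns grow to the right and rows downward; lengths in mm; the calibration is good to about 2 mm. A picture is of the moment at which its call begins: read the wrist's pose just before it. camera_info takes no time and is no camera call.
- close_job(): hands the job in, once; it reports no verdict.
The state is a dict: "time": time; "joint_positions": joint angles; "dq": joint speeds; "tau": joint torques, N m; "tool_pos": TCP position; "tcp_rot": TCP orientation; "contact_force": force on the tool from outside, world axes, zero at the start; "moment": the same for the moment, N m; "grip_width": finger opening in mm.
Only numpy, scipy, OpenCV 4.12 (cv2) and the standard library are available. Lean on these libraries where they do the work, as an engineer would, in place of code of your own. Each camera call takes 0.05 s, during which the arm holds its last target. There are 200 camera calls.

### The job

The square white plastic cup has dried mouth-down on the blue mat: turn it mouth-up and stand it on the steel foot plate of the dispenser, centred under the nozzle, ready to be filled. Do not bump the nozzle, and leave everything else on the bench where it stands.

Things in the scene. Friction and masses are not known exactly. Their poses are not given: they have to be found in the camera images.
- cup: White plastic cup, square, 52 x 52 mm outside, 70 mm tall, flat straight sides all alike, walls and bottom 3 mm, open at one end, 50 to 100 g. Origin: centre of the outside of its closed end; z points from there to the mouth (straight down at the start, origin 70 mm above the bench); x and y are square to its sides.
- cup_mouth (a point): Centre of the cup's open end, 70 mm from the origin along the cup's z.
- dispenser: Fixed white C-shaped dispenser. Origin on the bench below the nozzle; x points from its open side to its column, z up. Steel foot plate 6 mm thick, 130 mm wide, x = -60 to 160 mm. Column 100 mm wide, x = 75 to 150 mm. Head 76 mm wide, x = -20 to 150 mm, underside 150 mm and top 210 mm above the bench. Open at -x and both sides.
- spot (a point): Point on top of the foot plate, 6 mm above the bench, straight below the nozzle: the middle of the cup's bottom belongs here.
- nozzle: The nozzle: a 10 mm thick steel tube (22 mm collar above it) that hangs from the dispenser's head. Origin at the centre of its lower tip, 125 mm above the bench.
- beaker: Bystander: round glass beaker standing mouth-down, 60 mm across, 75 mm tall; origin at the centre of its closed end, 75 mm above the bench.
- pot: Bystander: small round white plastic pot, mouth-up, 52 mm across, 55 mm tall; origin at the centre of its underside.
- bottle: Bystander: amber bottle with black cap, 60 mm across, 130 mm tall; origin at the centre of its underside.
- rack: Bystander: blue tube rack with capped tubes, 80 x 200 mm, 68 mm tall over the caps, long side along its y; origin at the centre of its underside.
- tipbox: Bystander: grey pipette-tip box, 90 x 120 mm, 57 mm tall, long side along its y; origin at the centre of its underside.
- dish: Bystander: closed clear round dish, 90 mm across, 14 mm tall; origin at the centre of its underside.
Mind the look-alikes: they are no part of the job. Leave any pink look-alike of the cup alone.

How it is judged (in metres and radians):
At the end, for the whole second after the job is handed in: The cup stands still and released, mouth-up (within 0.1 rad), with its bottom on the foot plate (within 4 mm in height) and its centre within 12 mm of the point below the nozzle (z of cup_mouth in the frame of spot above 0.06 m and angle between cup's own z axis and vertical below 0.1 rad and horizontal distance between cup and spot below 0.012 m and z of cup in the frame of spot between -0.004 and 0.004 m and linear speed of cup below 0.02 m/s); the robot touches nothing.
It fails at once if the nozzle is bumped (more than 3 N) (contact force between nozzle and anything else above 3 N).
It fails at once if a bystander (beaker, pot, bottle, rack, tip box or dish) is moved by more than 25 mm (distance of any of beaker, pot, bottle, rack, tipbox, dish from where it was at the start of the episode above 0.025 m).
It also fails if it takes over 72 s, if anything falls off the work surface, if the arm or the gripper's body presses on something with over 40 N, if the wrist force passes 120 N, or if a joint passes its speed limit or range.

## Working session

There is one attempt and no reset: what is moved stays moved. The work goes in short steps, Python scripts to look and compute and a tool call to move; the robot and the scene stay as the last step left them, time stands still between calls to the robot, and variables do not carry over. Pictures are saved under pics/ and viewed, about 8 in all and at most 12, crops included, and the job is handed in when it is done.

Besides the shell and the picture viewer there is one more tool, called after "Call:" by a JSON object that holds its "method" and its "body". carry_out: Moves the arm, as the interface text tells. Its arguments: {"type":"object","properties":{"rows":{"type":"array"},"hand":{"type":"number"}},"required":["rows"]}

```bash
ls; mkdir -p pics; python3 - <<'E'
from plant import *
import cv2
o=get_obs();print({k:(v if not hasattr(v,'__len__') else [round(float(x),3) for x in v]) for k,v in o.items()})
for n in("scene","top"):
    cv2.imwrite(f"pics/{n}0.png",capture(n)[:,:,::-1]);print(n,{k:[[round(float(y),4) for y in r] if hasattr(r,'__len__') else round(float(r),4) for r in v] for k,v in camera_info(n).items() if hasattr(v,'__len__') and not isinstance(v,str)})
E
```

```text
pics
{'time': 0.0, 'joint_positions': [-1.367, 0.343, 1.525, -0.0, 1.275, -0.146], 'dq': [-0.0, 0.0, -0.0, -0.001, -0.001, 0.0], 'tau': [-0.004, -43.125, -24.422, 0.071, 0.056, -0.0], 'tool_pos': [179.846, -492.786, 226.029], 'tcp_rot': [3.003, 1.569, 1.782], 'contact_force': [-0.324, 0.231, 0.163], 'moment': [-0.014, -0.007, 0.045], 'grip_width': 91.74149053806407}
scene {'camera_matrix': [[362.7203, 0.0, 321.0722], [0.0, 362.7203, 198.0434], [0.0, 0.0, 1.0]], 'dist': [-0.0262, 0.0, 0.0, 0.0, 0.0], 'pose': [[-0.7639, 0.5313, -0.3664, 934.038], [0.6453, 0.6363, -0.4227, 374.2715], [0.0086, -0.5594, -0.8289, 1025.0574], [0.0, 0.0, 0.0, 1.0]]}
top {'camera_matrix': [[380.7365, 0.0, 321.8132], [0.0, 380.7365, 197.5984], [0.0, 0.0, 1.0]], 'dist': [-0.0853, 0.0, 0.0, 0.0, 0.0], 'pose': [[-0.0001, -0.9927, 0.1203, 389.7188], [-0.9999, -0.0017, -0.0148, -73.1123], [0.0149, -0.1203, -0.9926, 1326.8423], [0.0, 0.0, 0.0, 1.0]]}
```

View pics/top0.png

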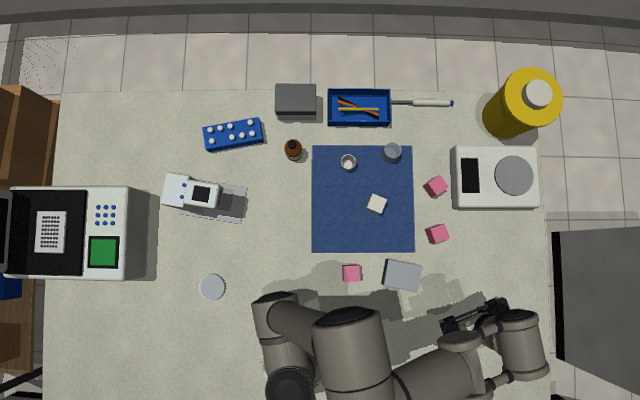

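View pics/scene0.png

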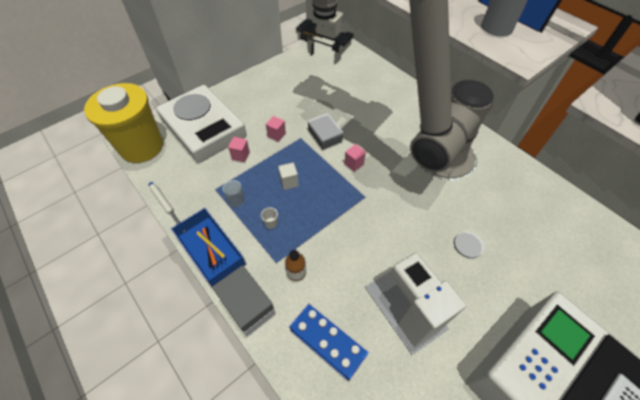

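```bash
cat > h.py <<'E'
import numpy as np, cv2
from plant import *
def unproj(cam,uv,z):
    i=camera_info(cam);K=np.array(i["camera_matrix"]);T=np.array(i["pose"])
    p=cv2.undistortPoints(np.array([[uv]],float),K,np.array(i["dist"],float))[0,0]
    d=T[:3,:3]@[p[0],p[1],1];o=T[:3,3];return o+d*(z-o[2])/d[2]
def proj(cam,P):
    i=camera_info(cam);T=np.linalg.inv(np.array(i["pose"]))
    return cv2.projectPoints(np.array(P,float).reshape(-1,1,3),cv2.Rodrigues(T[:3,:3])[0],T[:3,3],np.array(i["camera_matrix"]),np.array(i["dist"],float))[0][:,0]
E
python3 - <<'E'
import cv2,numpy as np
im=cv2.imread("pics/top0.png")
a=cv2.resize(im[165:235,150:255],None,fx=7,fy=7,interpolation=cv2.INTER_CUBIC)[:, :735]
b=cv2.resize(im[185:220,350:455],None,fx=7,fy=7,interpolation=cv2.INTER_CUBIC)
im2=np.vstack([a[:350+140],b[:, :735]])
cv2.imwrite("pics/crop0.png",im2[:600]);print(im2.shape)
E
```

```text
(735, 735, 3)
```

View pics/crop0.png

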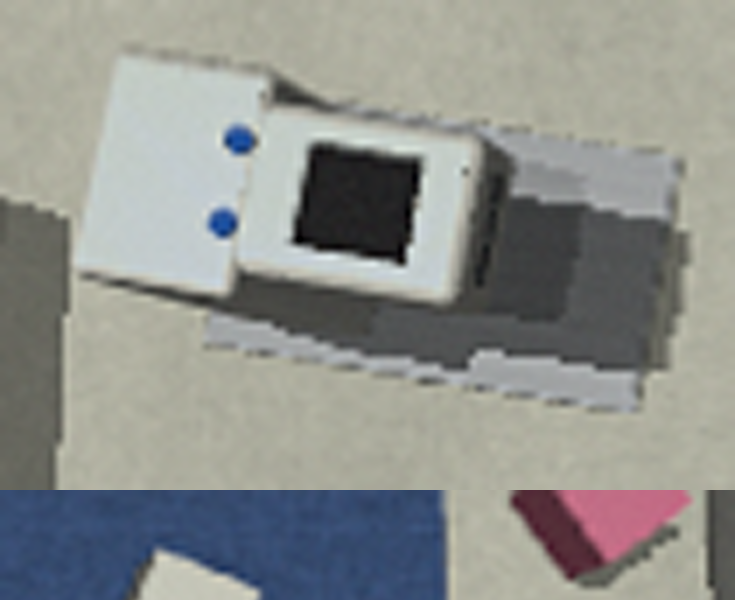

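```bash
python3 - <<'E'
from h import *
c=lambda u,v:(150+u/7-.43,165+v/7-.43)
h=[unproj('top',c(*p),210)[:2] for p in[(485,137),(459,303)]]
b=[unproj('top',c(*p),210)[:2] for p in[(125,50),(78,268)]]
f=[unproj('top',c(*p),6)[:2] for p in[(682,158),(637,408)]]
mh,mb,mf=map(lambda q:sum(q)/2,(h,b,f))
print('head',h,np.linalg.norm(h[0]-h[1]));print('back',np.linalg.norm(b[0]-b[1]));print('foot',f,np.linalg.norm(f[0]-f[1]))
d=mb-mf;print('len foot-back',np.linalg.norm(d),'yaw',np.degrees(np.arctan2(d[1],d[0])),'head-back',np.linalg.norm(mb-mh));d/=np.linalg.norm(d)
for m,x in((mh,-20),(mb,150),(mf,-60)):print(m-x*d)
im=cv2.imread("pics/top0.png").astype(int)
s=im[185:225,355:398];m=((s.min(2)>150)).astype(np.uint8)
cs=max(cv2.findContours(m,0,1)[0],key=cv2.contourArea);r=cv2.minAreaRect(cs);print(r)
box=cv2.boxPoints(r)+[355,185];P=[unproj('top',p,70)[:2] for p in box]
print(P,sum(P)/4,np.linalg.norm(P[0]-P[1]),np.linalg.norm(P[1]-P[2]),np.degrees(np.arctan2(*(P[1]-P[0])[::-1])))
for n,p,z in(('beaker',(392,152),75),('pot',(348,161),55),('bottle',(293,146),130),('dish',(211,287),14),('tipbox',(402,275),57),('pink',(437,233),70),('pink3',(352,273),70),('pink2',(436,186),70)):print(n,unproj('top',p,z)[:2].round())
for p in((312,146),(413,146),(414,252),(312,252)):print('mat',unproj('top',p,0)[:2].round())
E
```

```text
head [array([564.92959905, 216.51033544]), array([494.07315652, 225.26344416])] 71.39504436789983
back 95.4840779850925
foot [array([586.36182019, 169.62287013]), array([461.07042607, 189.16150583])] 126.80572433785206
len foot-back 205.30379796335023 yaw 81.05678103057906 head-back 163.41585783540094
[532.61048926 240.64374749]
[532.31340676 234.02365129]
[533.04345754 238.66276106]
((21.586204528808594, 18.034481048583984), (15.227017402648926, 15.227017402648926), 21.801406860351562)
[array([ 509.92729997, -241.14983038]), array([ 557.39408533, -260.80807169]), array([ 538.43625452, -307.99940242]), array([ 491.07788228, -288.11068297])] [ 524.20888053 -274.51699687] 51.37647480307423 50.856868215607165 -22.496759689574333
beaker [ 697. -329.]
pot [ 670. -182.]
bottle [702.   2.]
dish [242. 285.]
tipbox [ 286. -358.]
pink [ 424. -476.]
pink3 [ 294. -190.]
pink2 [ 582. -478.]
mat [736. -58.]
mat [ 739. -422.]
mat [ 360. -414.]
mat [361. -59.]
```

Call:
{"method": "carry_out", "body": {"rows": [[0, -40, 20, 0], [0, -80, 40, 0], [10, -120, 60, 0], [20, -160, 60, 0], [30, -200, 60, 0], [40, -240, 60, 0], [50, -280, 60, 0], [60, -320, 60, 0], [70, -360, 60, 0], [80, -400, 60, 0], [90, -440, 60, 0], [100, -480, 60, 0]]}}

```text
time: 1.1
tool_pos: [232.3, -798.8, 246.0]
tcp_rot: [-0.072, 1.537, -1.293]
contact_force: [-1.2, 0.6, 0.8]
grip_width: 91.7
```

```bash
cat > s.py <<'E'
from h import *
from scipy.spatial.transform import Rotation as R
o=get_obs();M=R.from_euler('xyz',o['tcp_rot']).as_matrix()
print('t',round(o['time'],2),'q',np.round(o['joint_positions'],3),'p',np.round(o['tool_pos'],1),'F',np.round(o['contact_force'],1),'w',round(o['grip_width'],1))
print('tool x',M[:,0].round(3),'jaw z',M[:,2].round(3))
E
python3 s.py
```

```text
t 1.1 q [-1.381  1.108  0.036  0.003  1.964 -0.159] p [ 232.3 -798.8  246. ] F [-1.2  0.6  0.8] w 91.7
tool x [ 0.009 -0.032 -0.999] jaw z [ 0.342 -0.939  0.033]
```

Call:
{"method": "carry_out", "body": {"rows": [[-9, 30, 26, 0], [-18, 60, 52, 0], [-27, 90, 78, 0], [-36, 120, 104, 0], [-45, 150, 130, 0], [-54, 180, 156, 0], [-63, 210, 182, 0], [-72, 240, 208, 0], [-81, 270, 234, 0], [-90, 300, 260, 0], [-99, 330, 286, 0], [-108, 360, 312, 0], [-117, 390, 340, 0], [-117, 390, 380, 0], [-117, 390, 420, 0], [-117, 390, 460, 0], [-117, 390, 500, 0], [-117, 390, 540, 0], [-117, 390, 580, 0], [-117, 390, 620, 0]]}}

```text
time: 2.77
tool_pos: [111.6, -394.3, 707.0]
tcp_rot: [-0.164, 1.494, -1.385]
contact_force: [-0.2, 1.2, -0.3]
grip_width: 92.2
```

```bash
python3 s.py
```

```text
t 2.77 q [-1.489  0.373  0.036  0.017  2.656 -0.252] p [ 111.6 -394.3  707. ] F [-0.2  1.2 -0.3] w 92.2
tool x [ 0.014 -0.075 -0.997] jaw z [ 0.342 -0.937  0.076]
```

Call:
{"method": "carry_out", "body": {"rows": [[0, 40, 20, 0], [0, 80, 40, 0], [0, 120, 60, 0], [0, 160, 80, 0], [0, 200, 100, 0], [0, 240, 120, 0]]}}

```text
time: 3.27
tool_pos: [153.4, -341.1, 734.2]
tcp_rot: [-0.2, 1.424, -1.421]
contact_force: [-0.2, 0.4, -0.3]
grip_width: 91.8
```

```bash
python3 s.py
```

```text
t 3.27 q [-1.344  0.302  0.036 -0.024  2.657 -0.145] p [ 153.4 -341.1  734.2] F [-0.2  0.4 -0.3] w 91.8
tool x [ 0.022 -0.145 -0.989] jaw z [ 0.341 -0.929  0.144]
```

Call:
{"method": "carry_out", "body": {"rows": [[11, 5, -10, -6], [22, 12, -20, -12], [33, 20, -30, -18], [44, 28, -40, -24], [55, 37, -50, -30], [66, 46, -60, -36], [77, 55, -70, -42], [88, 65, -80, -48], [99, 75, -90, -54], [110, 85, -100, -60], [121, 95, -110, -66], [132, 105, -120, -72], [143, 115, -130, -78], [154, 125, -140, -84], [165, 137, -150, -90], [176, 149, -155, -97], [187, 160, -160, -104], [198, 171, -165, -110], [208, 181, -170, -116], [218, 191, -174, -121]]}}

```text
time: 4.93
tool_pos: [372.9, -149.4, 560.8]
tcp_rot: [-0.195, 1.427, 2.751]
contact_force: [-0.0, 0.4, -1.0]
grip_width: 91.6
```

```bash
python3 s.py
```

```text
t 4.93 q [-0.554  0.181  0.851 -0.03   2.251  2.766] p [ 372.9 -149.4  560.8] F [-0.   0.4 -1. ] w 91.6
tool x [-0.133  0.055 -0.99 ] jaw z [-0.972  0.19   0.141]
```

Call:
{"method": "carry_out", "body": {"rows": [[0, 0, 40, 0], [0, 0, 80, 0], [0, 0, 120, 0], [0, 0, 160, 0], [0, 0, 200, 0], [-30, 12, 220, 0]]}}

```text
time: 5.43
tool_pos: [432.8, -181.5, 646.6]
tcp_rot: [0.096, 1.499, 3.045]
contact_force: [1.3, -0.5, -1.2]
grip_width: 91.6
```

Call:
{"method": "carry_out", "body": {"rows": [[-40, 16, 20, 0], [-80, 32, 40, 0], [-120, 48, 60, 0]]}}

```text
time: 5.68
tool_pos: [322.6, -137.6, 696.2]
tcp_rot: [0.115, 1.501, 3.065]
contact_force: [-1.0, 0.5, 1.1]
grip_width: 91.7
```

```bash
python3 s.py
```

```text
t 5.68 q [-0.591  0.255  0.288 -0.074  2.658  2.679] p [ 322.6 -137.6  696.2] F [-1.   0.5  1.1] w 91.7
tool x [-0.069  0.005 -0.998] jaw z [-0.979  0.191  0.069]
```

Call:
{"method": "carry_out", "body": {"rows": [[-10, 4, 40, 0], [-20, 8, 80, 0], [-30, 12, 120, 0], [-30, 12, 160, 0]]}}

```text
time: 6.02
tool_pos: [282.3, -123.6, 711.5]
tcp_rot: [0.406, 1.521, -2.927]
contact_force: [1.0, -0.5, 0.6]
grip_width: 92.1
```

```bash
python3 s.py
```

```text
t 6.02 q [-0.624  0.166  0.35  -0.079  2.657  2.64 ] p [ 282.3 -123.6  711.5] F [ 1.  -0.5  0.6] w 92.1
tool x [-0.048 -0.011 -0.999] jaw z [-0.981  0.191  0.045]
```

Call:
{"method": "carry_out", "body": {"rows": [[20, -8, 40, 0], [40, -16, 80, 0], [60, -24, 120, 0], [60, -24, 160, 0]]}}

```text
time: 6.35
tool_pos: [308.4, -136.6, 709.6]
tcp_rot: [0.777, 1.532, -2.556]
contact_force: [-0.0, 0.5, 0.0]
grip_width: 91.9
```

```bash
python3 s.py
```

```text
t 6.35 q [-0.61   0.226  0.273 -0.078  2.656  2.653] p [ 308.4 -136.6  709.6] F [-0.   0.5  0. ] w 91.9
tool x [-0.033 -0.022 -0.999] jaw z [-0.981  0.19   0.028]
```

Call:
{"method": "carry_out", "body": {"rows": [[0, 0, 0, 6.5], [0, 0, 0, 13], [0, 0, 0, 19.5], [0, 0, 0, 26], [0, 0, 0, 32.5], [0, 0, 0, 39], [0, 0, 0, 45.5], [0, 0, 0, 52], [0, 0, 0, 58.5], [0, 0, 0, 65], [0, 0, 0, 71.5], [0, 0, 0, 78.5], [0, 0, 0, 78.5]]}}

```text
time: 7.43
tool_pos: [308.8, -137.0, 709.1]
tcp_rot: [0.749, 1.533, -1.209]
contact_force: [0.2, 1.4, -0.1]
grip_width: 92.0
```

Call:
{"method": "carry_out", "body": {"rows": [[0, 0, 40, 0], [0, 0, 80, 0], [0, 0, 120, 0]]}}

```text
time: 7.68
tool_pos: [359.6, -164.0, 716.2]
tcp_rot: [1.06, 1.47, -0.901]
contact_force: [1.5, -1.3, -1.1]
grip_width: 91.9
```

Call:
{"method": "carry_out", "body": {"rows": [[-37, 16, 20, 0], [-74, 32, 40, 0], [-110, 48, 60, 0]]}}

```text
time: 7.93
tool_pos: [328.5, -153.4, 740.7]
tcp_rot: [1.104, 1.404, -0.859]
contact_force: [0.5, 0.6, 0.4]
grip_width: 91.7
```

Call:
{"method": "carry_out", "body": {"rows": [[-37, 16, 0, 0], [-74, 32, 0, 0], [-110, 48, 0, 0]]}}

```text
time: 8.18
tool_pos: [221.9, -106.5, 740.3]
tcp_rot: [1.106, 1.404, -0.857]
contact_force: [-1.3, -0.0, 0.6]
grip_width: 91.6
```

```bash
python3 s.py
```

```text
t 8.18 q [-0.736 -0.035  0.468 -0.036  2.543  1.196] p [ 221.9 -106.5  740.3] F [-1.3 -0.   0.6] w 91.6
tool x [ 0.109 -0.125 -0.986] jaw z [-0.386 -0.919  0.074]
```

Call:
{"method": "carry_out", "body": {"rows": [[31, 20, 0, 0], [62, 41, 0, 0], [93, 62, 0, 0], [123, 82, 0, 0], [123, 82, 0, 0]]}}

```text
time: 8.6
tool_pos: [353.4, -23.1, 737.3]
tcp_rot: [1.098, 1.405, -0.861]
contact_force: [2.6, -1.9, -1.0]
grip_width: 92.6
```

Call:
{"method": "carry_out", "body": {"rows": [[-20, 3, 36, 0], [-40, 6, 72, 0], [-60, 9, 108, 0]]}}

```text
time: 8.85
tool_pos: [333.5, -24.9, 755.6]
tcp_rot: [1.2, 1.348, -0.757]
contact_force: [-0.0, -0.3, 0.2]
grip_width: 92.0
```

Call:
{"method": "carry_out", "body": {"rows": [[-20, 3, 36, 0], [-40, 6, 72, 0], [-60, 9, 108, 0]]}}

```text
time: 9.1
tool_pos: [300.5, -24.6, 774.1]
tcp_rot: [1.253, 1.294, -0.704]
contact_force: [-0.0, -0.1, 0.0]
grip_width: 91.7
```

Call:
{"method": "carry_out", "body": {"rows": [[-20, 3, 36, 0], [-40, 6, 72, 0], [-60, 9, 108, 0]]}}

```text
time: 9.35
tool_pos: [268.8, -23.2, 789.5]
tcp_rot: [1.278, 1.244, -0.68]
contact_force: [0.7, 0.5, -1.0]
grip_width: 92.0
```

```bash
python3 s.py
```

```text
t 9.35 q [-0.191  0.134  0.036 -0.331  2.657  1.45 ] p [268.8 -23.2 789.5] F [ 0.7  0.5 -1. ] w 92.0
tool x [ 0.25  -0.202 -0.947] jaw z [-0.39  -0.916  0.093]
```

Call:
{"method": "carry_out", "body": {"rows": [[0, 38, -10, 0], [-4, 76, -10, 0], [-10, 115, -10, 0], [-10, 125, -10, 0], [-10, 125, -10, 0]]}}

```text
time: 9.77
tool_pos: [261.1, 106.0, 776.2]
tcp_rot: [1.278, 1.239, -0.67]
contact_force: [-0.1, 0.4, 0.6]
grip_width: 91.5
```

Call:
{"method": "carry_out", "body": {"rows": [[-20, -4, 36, 0], [-40, -8, 72, 0], [-60, -12, 108, 0]]}}

```text
time: 10.02
tool_pos: [227.3, 86.7, 792.5]
tcp_rot: [1.323, 1.196, -0.621]
contact_force: [-0.6, -0.6, -0.2]
grip_width: 91.6
```

Call:
{"method": "carry_out", "body": {"rows": [[-20, -4, 36, 0], [-40, -8, 72, 0], [-60, -12, 108, 0]]}}

```text
time: 10.27
tool_pos: [191.3, 67.1, 806.0]
tcp_rot: [1.353, 1.156, -0.591]
contact_force: [-0.7, 0.1, -0.1]
grip_width: 92.1
```

Call:
{"method": "carry_out", "body": {"rows": [[-20, -4, 36, 0], [-40, -8, 72, 0], [-60, -12, 108, 0]]}}

```text
time: 10.52
tool_pos: [158.2, 45.6, 816.1]
tcp_rot: [1.379, 1.126, -0.561]
contact_force: [0.6, -0.1, -0.1]
grip_width: 92.0
```

```bash
python3 s.py
```

```text
t 10.52 q [ 0.576  0.045  0.037 -0.995  2.657  1.538] p [158.2  45.6 816.1] F [ 0.6 -0.1 -0.1] w 92.0
tool x [ 0.365 -0.229 -0.903] jaw z [-0.377 -0.923  0.082]
```

Call:
{"method": "carry_out", "body": {"rows": [[19, -16, -28, 0], [37, -33, -56, 0], [56, -49, -85, 0], [75, -65, -113, 0], [93, -81, -141, 0], [112, -98, -170, 0], [131, -114, -198, 0], [149, -130, -226, 0], [168, -146, -254, 0], [187, -163, -283, 0], [205, -179, -311, 0], [224, -195, -339, 0], [242, -211, -368, 0], [261, -228, -396, 0], [280, -244, -424, 0], [298, -260, -452, 0], [317, -276, -480, 0], [336, -293, -509, 0], [354, -309, -538, 0], [373, -325, -566, 0]]}}

```text
time: 12.18
tool_pos: [525.7, -277.4, 254.5]
tcp_rot: [1.38, 1.128, -0.564]
contact_force: [0.8, -0.9, 0.5]
grip_width: 91.8
```

```bash
python3 s.py; python3 - <<'E'
from h import *
a=capture("wrist");b=capture("top")
cv2.imwrite("pics/w1.png",np.hstack([a[:, :, ::-1]]))
cv2.imwrite("pics/t1.png",b[:,:,::-1])
E
```

```text
t 12.18 q [-0.63   0.223  1.7    0.04   0.776  1.292] p [ 525.7 -277.4  254.5] F [ 0.8 -0.9  0.5] w 91.8
tool x [ 0.363 -0.229 -0.903] jaw z [-0.38  -0.921  0.081]
```

View pics/w1.png

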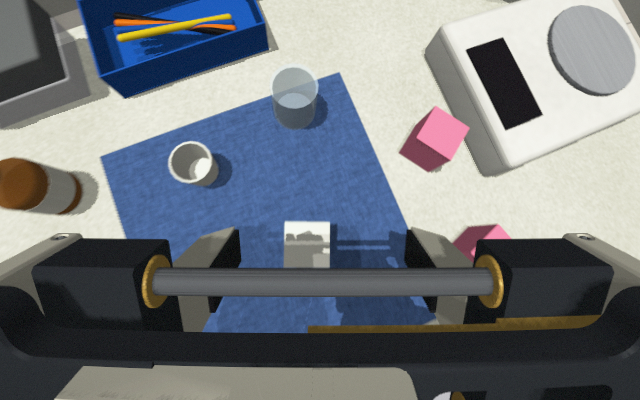

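```bash
cat >> h.py <<'E'
from scipy.spatial.transform import Rotation as R
def wpose():
    o=get_obs();T=np.eye(4);T[:3,:3]=R.from_euler('xyz',o['tcp_rot']).as_matrix();T[:3,3]=o['tool_pos'];return T@np.array(camera_info('wrist')['mount'])
def wun(uv,z,T=None):
    i=camera_info('wrist');T=wpose() if T is None else T
    p=cv2.undistortPoints(np.array([[uv]],float),np.array(i["camera_matrix"]),np.array(i["dist"],float))[0,0]
    d=T[:3,:3]@[p[0],p[1],1];o=T[:3,3];return o+d*(z-o[2])/d[2]
E
python3 - <<'E'
from h import *
for p in((285,222),(330,222)):print(wun(p,70).round(1))
print(wpose()[:3,3])
for p in((295,93),(193,163)):print(wun(p,60).round())
E
```

```text
[ 553.9 -259.9   70. ]
[ 534.8 -306.6   70. ]
[ 534.61228978 -267.62814029  422.76578971]
[ 696. -328.   60.]
[ 658. -186.   60.]
```

Call:
{"method": "carry_out", "body": {"rows": [[1, 0, -38, 0], [2, 0, -76, 0], [2, 0, -114, 0], [2, 0, -152, 0], [2, 0, -190, 0], [2, 0, -221, 0], [2, 0, -221, 0]]}}

```text
time: 12.87
tool_pos: [530.6, -281.2, 34.6]
tcp_rot: [1.388, 1.172, -0.559]
contact_force: [-0.1, -0.7, 0.6]
grip_width: 91.5
```

Call:
{"method": "carry_out", "body": {"hand": 40, "rows": [[0, 0, 0, 0], [0, 0, 0, 0], [0, 0, 0, 0], [0, 0, 0, 0], [0, 0, 0, 0], [0, 0, 0, 0]]}}

```text
time: 13.37
tool_pos: [530.9, -281.3, 35.8]
tcp_rot: [1.388, 1.17, -0.559]
contact_force: [0.2, 0.7, 0.7]
grip_width: 56.5
```

```bash
python3 s.py
```

```text
t 13.37 q [-0.629  0.557  1.902  0.099  0.284  1.229] p [ 530.9 -281.3   35.8] F [0.2 0.7 0.7] w 56.5
tool x [ 0.331 -0.207 -0.921] jaw z [-0.38  -0.922  0.071]
```

Call:
{"method": "carry_out", "body": {"hand": 40, "rows": [[0, 0, 0, 0], [0, 0, 0, 0], [0, 0, 0, 0], [0, 0, 25, 0], [0, 0, 50, 0]]}}

```text
time: 13.78
tool_pos: [529.8, -280.6, 84.6]
tcp_rot: [1.389, 1.174, -0.559]
contact_force: [0.5, -0.6, -0.2]
grip_width: 53.1
```

Call:
{"method": "carry_out", "body": {"rows": [[-2, 1, 10, 6.8], [-4, 3, 10, 13.6], [-6, 4, 10, 20.4], [-8, 6, 10, 27.2], [-10, 7, 10, 34], [-12, 8, 10, 40.8], [-14, 10, 10, 47.6], [-16, 11, 10, 54.4], [-18, 12, 10, 61.2], [-20, 14, 10, 68], [-22, 15, 10, 74.8], [-24, 16, 10, 81.6], [-26, 17, 10, 88.4], [-28, 18, 10, 95.2], [-28, 18, 10, 102], [-28, 18, 10, 102]]}}

```text
time: 15.12
tool_pos: [502.2, -263.2, 94.2]
tcp_rot: [1.388, 1.175, 1.227]
contact_force: [-0.9, -0.5, -1.1]
grip_width: 53.4
```

```bash
python3 s.py; python3 - <<'E'
from h import *
a=capture("scene")
cv2.imwrite("pics/s2.png",cv2.resize(a[110:260,200:400,::-1],None,fx=4,fy=4,interpolation=cv2.INTER_CUBIC))
E
```

```text
t 15.12 q [-0.816  0.629  1.515  0.376  1.211 -0.827] p [ 502.2 -263.2   94.2] F [-0.9 -0.5 -1.1] w 53.4
tool x [ 0.13   0.363 -0.923] jaw z [ 0.982 -0.173  0.07 ]
```

View pics/s2.png

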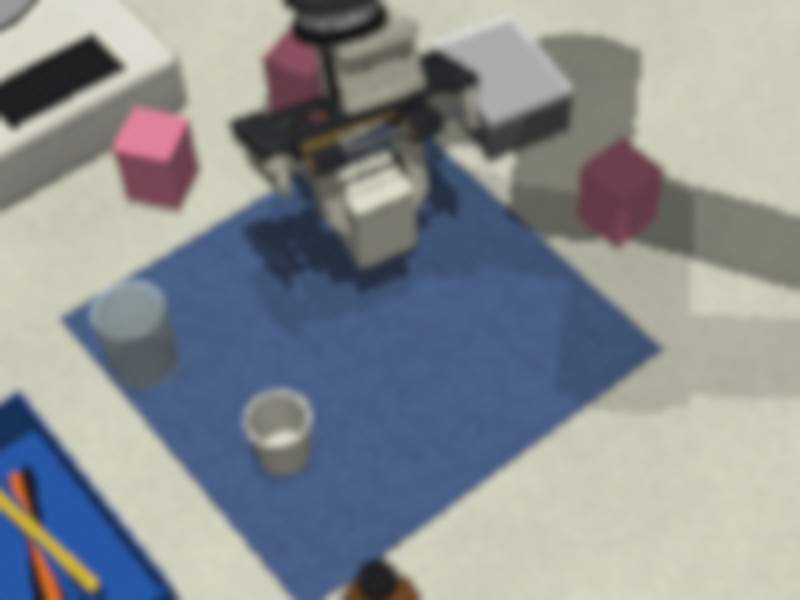

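Call:
{"method": "carry_out", "body": {"rows": [[0, 0, -30, 0], [0, 0, -54, 0], [0, 0, -60, 0], [0, 0, -61, 0], [0.7, 4, -61, 0], [1.3, 7.5, -60, 0], [2, 11, -59, 0], [2.6, 14.3, -58.5, 0], [3.2, 18, -58, 0], [3.8, 21, -58, 0], [4.5, 25, -58, 0], [5.2, 29, -58.5, 0], [6, 33, -59.5, 0], [6.6, 36.7, -60.5, 0], [7.2, 40, -61.5, 0], [7.7, 43.3, -63, 0], [8.3, 46.5, -64.5, 0], [8.9, 49.5, -66, 0], [9.5, 53, -68.5, 0], [10, 56, -71, 0]]}}

```text
time: 16.83
tool_pos: [514.3, -212.1, 28.5]
tcp_rot: [1.36, 1.181, 1.2]
contact_force: [-13.6, -14.1, 39.2]
grip_width: 53.0
```

```bash
python3 s.py; python3 - <<'E'
from h import *
a=capture("scene")
cv2.imwrite("pics/s3.png",cv2.resize(a[110:230,220:380,::-1],None,fx=5,fy=5,interpolation=cv2.INTER_CUBIC))
E
```

```text
t 16.83 q [-0.738  0.684  1.635  0.431  1.013 -0.844] p [ 514.3 -212.1   28.5] F [-13.6 -14.1  39.2] w 53.0
tool x [ 0.138  0.354 -0.925] jaw z [ 0.982 -0.174  0.079]
```

View pics/s3.png

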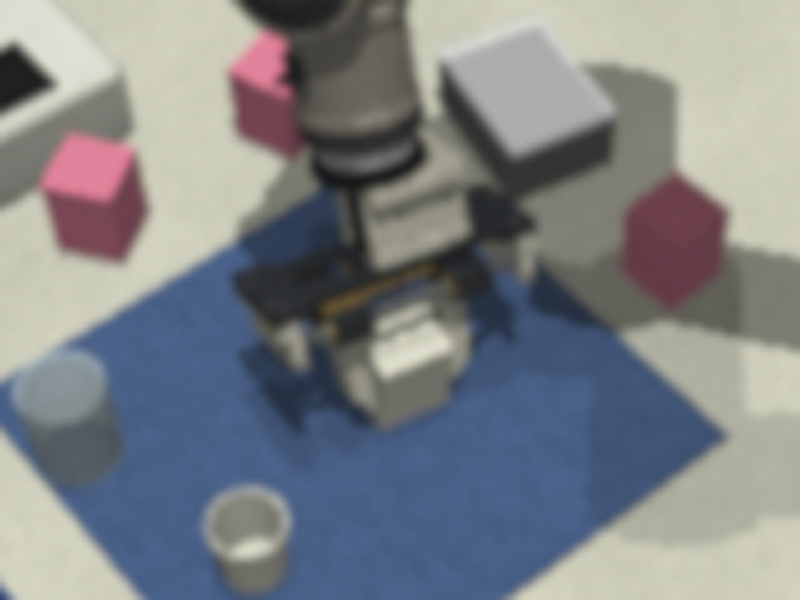

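Call:
{"method": "carry_out", "body": {"hand": 91, "rows": [[0, 0, 0, 0], [0, 0, 0, 0], [0, 0, 0, 0], [0, 0, 0, 0], [0, 0, 25, 0], [0, 0, 55, 0], [0, 0, 85, 0], [0, 0, 95, 0]]}}

```text
time: 17.55
tool_pos: [515.0, -211.4, 125.9]
tcp_rot: [1.355, 1.181, 1.197]
contact_force: [-0.1, 0.2, 0.5]
grip_width: 90.9
```

Call:
{"method": "carry_out", "body": {"hand": 0, "rows": [[-6, -33, 0, 0], [-13, -70, 0, 0], [-13, -72, 0, 0], [-13, -72, 0, 0]]}}

```text
time: 17.88
tool_pos: [501.5, -284.6, 124.5]
tcp_rot: [1.359, 1.18, 1.198]
contact_force: [-0.5, 0.8, 1.1]
grip_width: 68.9
```

```bash
python3 s.py; python3 - <<'E'
from h import *
import cv2
t=capture("top");s=capture("scene")
a=cv2.resize(t[170:240,330:410,::-1],(400,350),interpolation=cv2.INTER_CUBIC);b=cv2.resize(s[120:190,260:340,::-1],(400,350),interpolation=cv2.INTER_CUBIC)
cv2.imwrite("pics/m4.png",np.hstack([a,b]))
E
```

```text
t 17.88 q [-0.842  0.606  1.457  0.362  1.282 -0.82 ] p [ 501.5 -284.6  124.5] F [-0.5  0.8  1.1] w 68.9
tool x [ 0.139  0.355 -0.925] jaw z [ 0.981 -0.176  0.08 ]
```

View pics/m4.png

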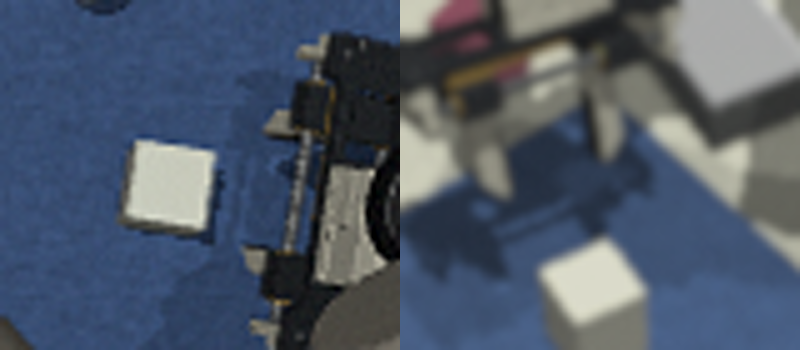

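```bash
cat >> h.py <<'E'
def white(cam,u0,u1,v0,v1,z,th=150):
    s=capture(cam)[v0:v1,u0:u1].astype(int);m=(s.min(2)>th).astype(np.uint8)
    c=max(cv2.findContours(m,0,1)[0],key=cv2.contourArea);r=cv2.minAreaRect(c);b=cv2.boxPoints(r)+[u0,v0]
    P=np.array([unproj(cam,p,z)[:2] for p in b]);e=P[1]-P[0];f=P[2]-P[1]
    print('c',P.mean(0).round(1),'sides',np.linalg.norm(e).round(1),np.linalg.norm(f).round(1),'yaw',np.degrees(np.arctan2(e[1],e[0])).round(1))
    return P
E
python3 - <<'E'
from h import *
white('top',350,376,194,222,70)
E
```

```text
c [ 513.2 -230.4] sides 51.2 51.6 yaw -10.0
```

Call:
{"method": "carry_out", "body": {"hand": 0, "rows": [[0, 0, -30, 0], [0, 0, -60, 0], [0, 0, -62, 0], [0, 0, -62, 0], [0, 0, -62, 0], [0, 0, -62, 0], [1.7, 10, -62, 0], [3.1, 18, -62, 0]]}}

```text
time: 18.7
tool_pos: [505.4, -263.6, 64.2]
tcp_rot: [1.356, 1.18, 1.197]
contact_force: [-0.3, -0.1, 0.9]
grip_width: 3.7
```

Call:
{"method": "carry_out", "body": {"rows": [[0.9, 5, 0, 0], [1.7, 10, 0, 0], [2.6, 15, 0, 0], [3.5, 20, 0, 0], [4.4, 25, 0, 0], [5.2, 30, 0, 0], [6.1, 35, 1, 0], [7, 40, 2, 0], [7.8, 45, 3, 0], [8.7, 50, 4, 0], [9.2, 53, 4, 0], [9.2, 53, 4, 0]]}}

```text
time: 19.7
tool_pos: [514.7, -209.8, 68.3]
tcp_rot: [1.356, 1.18, 1.198]
contact_force: [0.0, 0.1, -0.0]
grip_width: -0.0
```

```bash
python3 s.py; python3 - <<'E'
from h import *
t=capture("top");s=capture("scene")
a=cv2.resize(t[170:240,330:410,::-1],(400,350),interpolation=cv2.INTER_CUBIC);b=cv2.resize(s[120:190,260:340,::-1],(400,350),interpolation=cv2.INTER_CUBIC)
cv2.imwrite("pics/m5.png",np.hstack([a,b]))
E
```

```text
t 19.7 q [-0.735  0.624  1.613  0.414  1.087 -0.806] p [ 514.7 -209.8   68.3] F [ 0.   0.1 -0. ] w -0.0
tool x [ 0.139  0.355 -0.924] jaw z [ 0.982 -0.172  0.081]
```

View pics/m5.png

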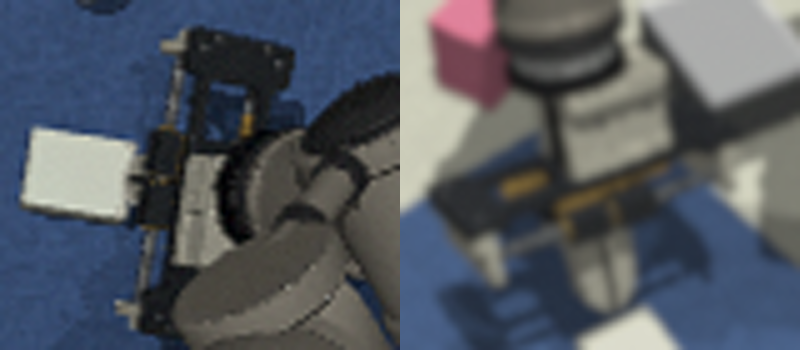

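```bash
python3 - <<'E'
from h import *
print(white('top',330,358,192,218,52).round(1))
E
```

```text
c [ 522.6 -170.9] sides 51.3 67.8 yaw -9.7
[[ 502.9 -133.2]
 [ 553.5 -141.8]
 [ 542.4 -208.7]
 [ 491.8 -199.8]]
```

Call:
{"method": "carry_out", "body": {"hand": 91, "rows": [[-1, -8, 25, 0], [0, 0, 50, 0], [3, 15, 50, 0], [6, 30, 50, 0], [9, 46, 50, 0], [9, 46, 50, 0], [9, 46, 50, 0], [9, 46, 50, 0], [9, 46, 50, 0], [9, 46, 50, 0], [9, 46, 40, 0], [9, 46, 20, 0], [9, 46, -10, 0], [9, 46, -35, 0], [9, 46, -55, 0], [9, 46, -56, 0]]}}

```text
time: 21.18
tool_pos: [521.5, -163.7, 8.1]
tcp_rot: [1.373, 1.179, 1.212]
contact_force: [-0.3, 0.8, 0.6]
grip_width: 90.8
```

Call:
{"method": "carry_out", "body": {"hand": 40, "rows": [[0, 0, 0, 0], [0, 0, 0, 0], [0, 0, 0, 0], [0, 0, 0, 0], [0, 0, 0, 0], [0, 0, 0, 0], [0, 0, 0, 0], [0, 0, 0, 0], [0, 0, 20, 0], [0, 0, 50, 0]]}}

```text
time: 22.02
tool_pos: [519.9, -162.7, 56.5]
tcp_rot: [1.387, 1.177, 1.225]
contact_force: [0.7, 0.1, -0.5]
grip_width: 52.3
```

```bash
python3 s.py
```

```text
t 22.02 q [-0.664  0.618  1.673  0.44   1.026 -0.766] p [ 519.9 -162.7   56.5] F [ 0.7  0.1 -0.5] w 52.3
tool x [ 0.13   0.361 -0.924] jaw z [ 0.982 -0.174  0.07 ]
```

Call:
{"method": "carry_out", "body": {"rows": [[0, 35, 0, 0], [0, 74, 0, 0], [0, 113, 0, 0], [-1, 152, 0, 0], [-1, 191, 0, 0], [-1, 230, 0, 0], [-1, 265, 0, 1], [-1, 295, 0, 1.5], [-1, 308, 0, 1.5], [-1, 310, 0, 1.5], [-1, 310, 0, 1.5]]}}

```text
time: 22.93
tool_pos: [518.6, 148.0, 56.6]
tcp_rot: [1.386, 1.177, 1.253]
contact_force: [0.1, 0.2, -0.0]
grip_width: 51.7
```

```bash
python3 s.py; python3 - <<'E'
from h import *
t=capture("top")
cv2.imwrite("pics/m6.png",cv2.resize(t[160:250,190:310,::-1],(800,600),interpolation=cv2.INTER_CUBIC))
E
```

```text
t 22.93 q [-0.092  0.523  1.875  0.587  0.741 -0.397] p [518.6 148.   56.6] F [ 0.1  0.2 -0. ] w 51.7
tool x [ 0.12   0.364 -0.924] jaw z [ 0.987 -0.146  0.07 ]
```

View pics/m6.png

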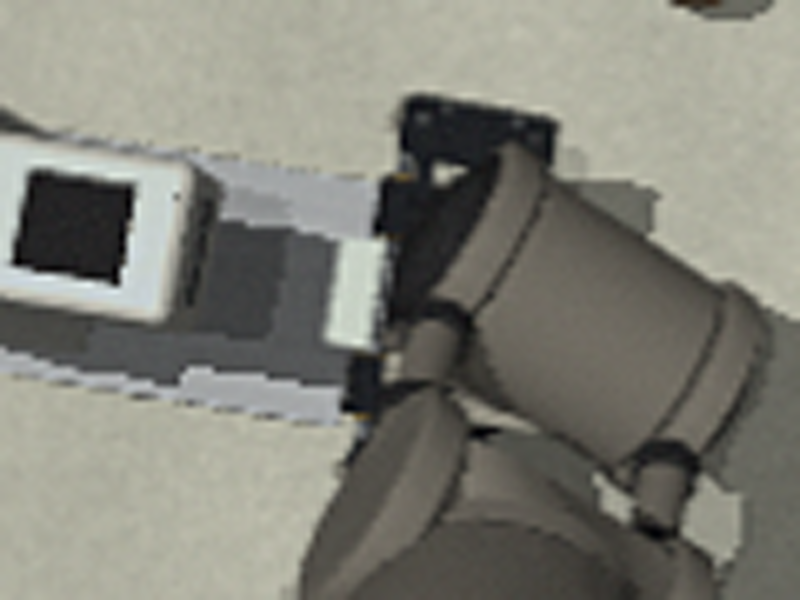

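```bash
python3 - <<'E'
from h import *
c=lambda u,v:(190+u/6.667-.4,160+v/6.667-.4)
for p in((342,238),(327,347)):print(unproj('top',c(*p),100).round(1))
E
```

```text
[545.5 171.6 100. ]
[492.2 177.6 100. ]
```

Call:
{"method": "carry_out", "body": {"rows": [[2, 1, -20, 0], [4, 2, -40, 0], [4, 2, -46, 0], [4, 2, -47, 0]]}}

```text
time: 23.32
tool_pos: [524.6, 147.5, 10.5]
tcp_rot: [1.381, 1.176, 1.244]
contact_force: [-1.6, -2.1, 16.2]
grip_width: 52.7
```

Call:
{"method": "carry_out", "body": {"hand": 90, "rows": [[0, 0, 0, 0], [0, 0, 0, 0], [0, 0, 0, 0], [0, 0, 0, 0], [0, 0, 30, 0], [0, 0, 65, 0], [0, 0, 90, 0], [0, -5, 95, 0]]}}

```text
time: 23.98
tool_pos: [526.5, 142.6, 109.6]
tcp_rot: [1.365, 1.174, 1.229]
contact_force: [1.9, 0.5, 0.5]
grip_width: 89.8
```

Call:
{"method": "carry_out", "body": {"hand": 0, "rows": [[-4, -30, 0, 0], [-9, -65, 0, 0], [-12, -90, 0, 0], [-12, -90, 0, 0], [-12, -90, 0, 0], [-12, -90, 0, 0], [-12, -90, 0, 0], [-12, -90, 0, 0], [-12, -90, 0, 0], [-12, -90, 0, 0], [-12, -90, 0, 0], [-12, -90, 0, 0], [-12, -90, 0, 0]]}}

```text
time: 25.07
tool_pos: [514.6, 52.8, 109.6]
tcp_rot: [1.365, 1.174, 1.229]
contact_force: [0.0, 0.1, 0.7]
grip_width: 7.9
```

```bash
python3 s.py; python3 - <<'E'
from h import *
t=capture("top")
cv2.imwrite("pics/m7.png",cv2.resize(t[160:250,190:310,::-1],(800,600),interpolation=cv2.INTER_CUBIC))
E
```

```text
t 25.07 q [-0.293  0.43   1.841  0.508  0.917 -0.48 ] p [514.6  52.8 109.6] F [0.  0.1 0.7] w 7.9
tool x [ 0.129  0.364 -0.922] jaw z [ 0.986 -0.15   0.079]
```

View pics/m7.png

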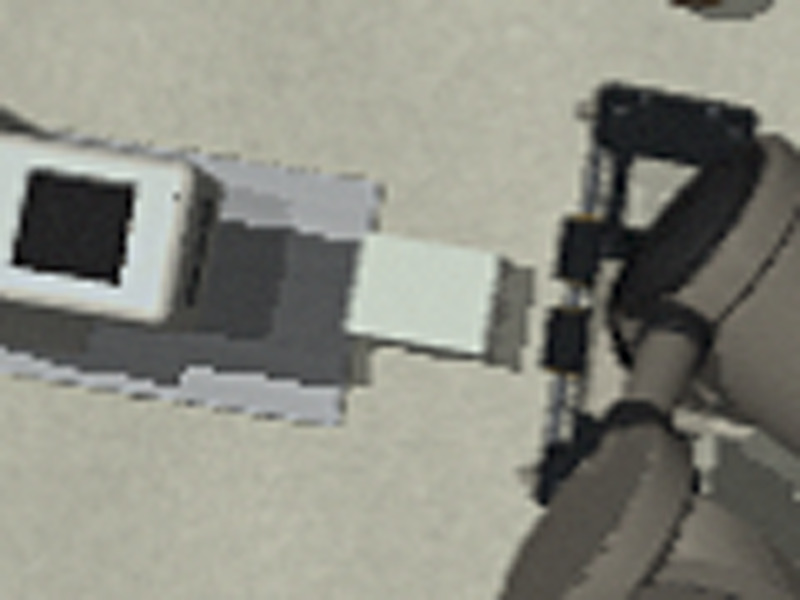

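```bash
python3 - <<'E'
from h import *
c=lambda u,v:(190+u/6.667-.4,160+v/6.667-.4)
for p in((367,234),(500,255),(487,355),(345,332)):print(unproj('top',c(*p),52).round(1))
for p in((380,183),(343,424)):print('plate',unproj('top',c(*p),6).round(1))
for p in((190,165),(165,322)):print('head',unproj('top',c(*p),210).round(1))
E
```

```text
[553.7 168.5  52. ]
[543.1 100.8  52. ]
[492.4 106.4  52. ]
[503.8 178.5  52. ]
plate [586.7 171.    6. ]
plate [459.9 187.5   6. ]
head [564.3 218.8 210. ]
head [493.9 227.6 210. ]
```

Call:
{"method": "carry_out", "body": {"hand": 0, "rows": [[-3, 0, -35, 0], [-4, 0, -70, 0], [-4, 0, -79.5, 0], [-1, 15, -79.5, 0], [0.6, 30, -79.5, 0], [0.6, 30, -79.5, 0]]}}

```text
time: 25.62
tool_pos: [515.1, 84.5, 30.5]
tcp_rot: [1.368, 1.173, 1.234]
contact_force: [-1.2, 0.8, -0.5]
grip_width: 0.2
```

Call:
{"method": "carry_out", "body": {"rows": [[1.5, 10, 0, 0], [3, 20, 0, 0], [4.2, 27, 0, 0], [4.5, 29, 2, 0], [5, 32, 6, 0], [5.5, 35.3, 11.4, 0], [6.3, 40.5, 16.5, 0], [7.1, 45.5, 21.2, 0], [8, 51.4, 25.5, 0], [8.9, 57.3, 29.1, 0], [10, 64, 32, 0], [10.9, 70.2, 34.8, 0], [12, 77, 36.5, 0], [13.1, 84, 38, 0], [14.2, 91, 38.5, 0], [15.3, 98, 39, 0], [16.4, 105, 38.5, 0], [17.5, 112, 37.3, 0], [18.5, 119, 36, 0], [18.5, 119, 36, 0]]}}

```text
time: 27.28
tool_pos: [533.3, 204.8, 66.0]
tcp_rot: [1.37, 1.173, 1.236]
contact_force: [0.0, -0.3, -0.0]
grip_width: 0.5
```

```bash
python3 s.py; python3 - <<'E'
from h import *
t=capture("top");s=capture("scene");w=capture("wrist")
a=cv2.resize(t[160:240,190:280,::-1],(400,356),interpolation=cv2.INTER_CUBIC);b=cv2.resize(s[220:340,340:475,::-1],(400,356),interpolation=cv2.INTER_CUBIC)
cv2.imwrite("pics/m8.png",np.vstack([np.hstack([a,b]),cv2.resize(w[100:,100:540,::-1],(800,244))[:, :]])[:600])
E
```

```text
t 27.28 q [ 0.024  0.533  1.816  0.573  0.732 -0.262] p [533.3 204.8  66. ] F [ 0.  -0.3 -0. ] w 0.5
tool x [ 0.127  0.366 -0.922] jaw z [ 0.986 -0.148  0.077]
```

View pics/m8.png

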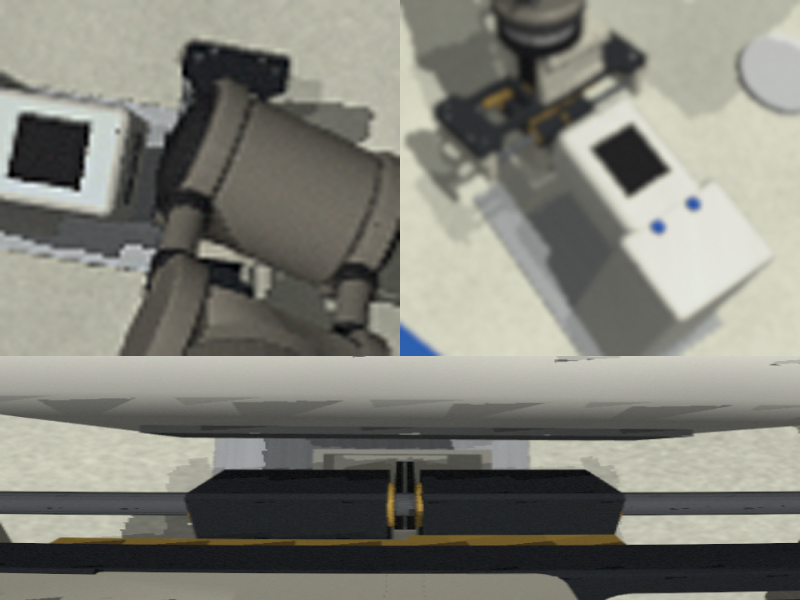

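Call:
{"method": "carry_out", "body": {"rows": [[-0.7, -5, 12, 0], [-1.5, -9, 24, 0], [-3, -16, 42, 0], [-7, -45, 50, 0], [-12, -84, 55, 0], [-17, -115, 60, 0], [-17, -115, 60, 0]]}}

```text
time: 28.02
tool_pos: [517.1, 83.6, 127.2]
tcp_rot: [1.361, 1.175, 1.223]
contact_force: [1.2, 0.1, -0.6]
grip_width: 0.4
```

```bash
python3 s.py; python3 - <<'E'
from h import *
t=capture("top");s=capture("scene")
a=cv2.resize(t[170:230,200:260,::-1],(400,400),interpolation=cv2.INTER_CUBIC);b=cv2.resize(s[220:310,350:440,::-1],(400,400),interpolation=cv2.INTER_CUBIC)
cv2.imwrite("pics/m9.png",np.hstack([a,b]))
E
```

```text
t 28.02 q [-0.228  0.401  1.825  0.499  0.929 -0.395] p [517.1  83.6 127.2] F [ 1.2  0.1 -0.6] w 0.4
tool x [ 0.132  0.363 -0.923] jaw z [ 0.985 -0.153  0.08 ]
```

View pics/m9.png

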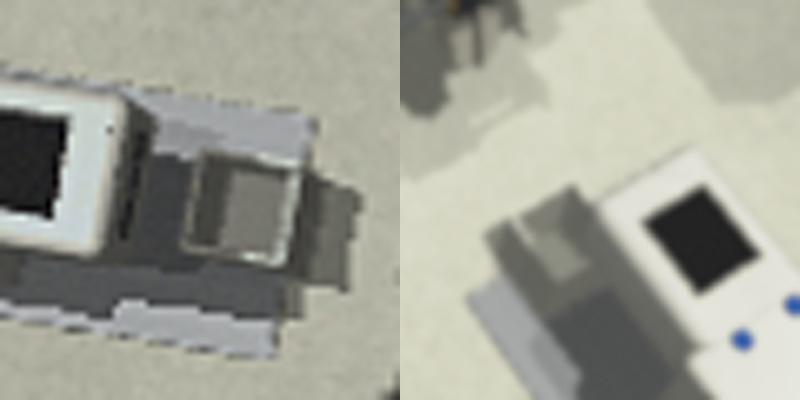

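```bash
python3 - <<'E'
from h import *
c=lambda u,v:(200+u/6.667-.4,170+v/6.667-.4)
P=np.array([unproj('top',c(*p),76)[:2] for p in((200,150),(303,165),(288,265),(185,250))]);print(P.round(1))
m=P.mean(0);print(m)
F=np.array([unproj('top',c(*p),6)[:2] for p in((316,117),(276,356))]);print('plate',F)
for y in(81,82.5):
    d=np.array([np.cos(np.radians(y)),np.sin(np.radians(y))]);n=np.array([-d[1],d[0]])
    for O in(F.mean(0)+60*d,np.array([532.,239.5])):
        print(y,O.round(1),'x_d',((m-O)@d).round(1),'y_d',((m-O)@n).round(1))
o=get_obs();T=np.array(o['tool_pos'][:2]);print('tcp', ((T-O)@d).round(1),((T-O)@n).round(1),d)
E
```

```text
[[559.2 214.4]
 [551.8 162.7]
 [501.9 168.9]
 [509.2 220.4]]
[530.52797755 191.61095133]
plate [[586.33453402 169.62551771]
 [460.58360868 187.65791014]]
81 [532.8 237.9] x_d -46.1 y_d -5.0
81 [532.  239.5] x_d -47.5 y_d -6.0
82.5 [531.3 238.1] x_d -46.2 y_d -5.3
82.5 [532.  239.5] x_d -47.7 y_d -4.8
tcp -153.1 -4.8 [0.13052619 0.99144486]
```

Call:
{"method": "carry_out", "body": {"hand": 91, "rows": [[0, 10, 0, 0], [1, 32, 0, 0], [5, 64, 0, 0], [9, 96, 0, 0], [10.5, 105, 0, 0], [10.5, 105, 0, 0], [10.5, 105, 0, 0], [10.5, 105, 0, 0], [10.5, 105, 0, 0], [10.5, 105, 0, 0], [10.5, 105, 0, 0], [10.5, 105, 0, 0], [10.5, 105, 0, 0], [10.5, 105, -30, 0], [10.5, 105, -65, 0], [10.5, 105, -95, 0], [10.5, 105, -100, 0], [10.5, 105, -100, 0]]}}

```text
time: 29.62
tool_pos: [526.0, 192.0, 25.0]
tcp_rot: [1.379, 1.175, 1.24]
contact_force: [-0.2, 0.1, 0.3]
grip_width: 90.7
```

```bash
python3 s.py
```

```text
t 29.62 q [-1.000e-03  5.930e-01  1.867e+00  6.460e-01  6.510e-01 -3.770e-01] p [526. 192.  25.] F [-0.2  0.1  0.3] w 90.7
tool x [ 0.125  0.365 -0.923] jaw z [ 0.986 -0.152  0.074]
```

Call:
{"method": "carry_out", "body": {"hand": 45, "rows": [[0, 0, 0, 0], [0, 0, 0, 0], [0, 0, 0, 0], [0, 0, 0, 0], [0, 0, 0, 0], [0, 0, 0, 0], [0, 0, 0, 0], [0, 0, 0, 0], [0, 0, 0, 0]]}}

```text
time: 30.37
tool_pos: [526.5, 192.0, 25.6]
tcp_rot: [1.376, 1.174, 1.237]
contact_force: [-0.2, -0.9, 5.1]
grip_width: 52.0
```

Call:
{"method": "carry_out", "body": {"rows": [[0, 0, 3, 0], [0.8, 6, 4, 0], [1.6, 12, 4, 0], [2.4, 18, 4, 0], [3.2, 25, 4, 0], [3.2, 25, 1, 0], [3.2, 25, 0, 0]]}}

```text
time: 30.95
tool_pos: [529.6, 217.9, 25.5]
tcp_rot: [1.377, 1.173, 1.239]
contact_force: [-2.7, 0.8, 11.6]
grip_width: 52.6
```

```bash
python3 s.py
```

```text
t 30.95 q [ 0.051  0.602  1.845  0.643  0.642 -0.322] p [529.6 217.9  25.5] F [-2.7  0.8 11.6] w 52.6
tool x [ 0.126  0.366 -0.922] jaw z [ 0.986 -0.152  0.075]
```

Call:
{"method": "carry_out", "body": {"hand": 91, "rows": [[0, 0, 0, 0], [0, 0, 0, 0], [0, 0, 0, 0], [0, 0, 0, 0], [0, 0, 0, 0], [0, 0, 0, 0], [-1.5, -12, 1, 0], [-3.5, -28, 1, 0], [-6, -45, 1, 0], [-7, -55, 1, 0], [-7, -55, 1, 0]]}}

```text
time: 31.87
tool_pos: [522.8, 160.8, 26.6]
tcp_rot: [1.376, 1.174, 1.236]
contact_force: [0.1, 0.4, 0.0]
grip_width: 91.2
```

Call:
{"method": "carry_out", "body": {"hand": 0, "rows": [[0, 0, 0, 0], [0, 0, 0, 0], [0, 0, 0, 0], [0, 0, 0, 0], [0, 0, 0, 0], [0, 0, 0, 0], [0, 0, 0, 0], [0, 0, 0, 0], [0, 0, 0, 0], [0, 0, 0, 0], [0, 0, 0, 0], [0, 0, 0, 0], [0, 0, 0, 0], [0, 0, 0, 0]]}}

```text
time: 33.03
tool_pos: [522.8, 160.8, 26.6]
tcp_rot: [1.377, 1.174, 1.236]
contact_force: [-0.0, -0.4, 0.1]
grip_width: 2.8
```

```bash
python3 s.py; python3 - <<'E'
from h import *
O=np.array([531.5,238.5]);d=np.array([.1357,.9907]);n=np.array([-d[1],d[0]])
o=get_obs();T=np.array(o['tool_pos'][:2])-O;print('tcp',T@d,T@n)
# brightness along x_d at rim height z=76, three lateral offsets
g=capture('top').min(2).astype(np.float32)
for y in(-15,-5,5,15):
    xs=np.arange(-60,-14,2.);P=np.array([[*(O+x*d+y*n),76] for x in xs]);q=proj('top',P).astype(np.float32)
    v=cv2.remap(g,q[:,0].copy(),q[:,1].copy(),cv2.INTER_CUBIC)[:,0];print(y,list(zip(xs.astype(int),v.astype(int))))
for x in(-40,-36,-32,-28):
    ys=np.arange(-36,37,3.);P=np.array([[*(O+x*d+y*n),76] for y in ys]);q=proj('top',P).astype(np.float32)
    v=cv2.remap(g,q[:,0].copy(),q[:,1].copy(),cv2.INTER_CUBIC)[:,0];print('x',x,list(zip(ys.astype(int),v.astype(int))))
E
```

```text
t 33.03 q [-0.066  0.582  1.887  0.646  0.668 -0.439] p [522.8 160.8  26.6] F [-0.  -0.4  0.1] w 2.8
tool x [ 0.127  0.365 -0.922] jaw z [ 0.985 -0.154  0.075]
tcp -78.19804404267425 -1.9142019775177201
-15 [(np.int64(-60), np.int64(71)), (np.int64(-58), np.int64(64)), (np.int64(-56), np.int64(64)), (np.int64(-54), np.int64(66)), (np.int64(-52), np.int64(65)), (np.int64(-50), np.int64(61)), (np.int64(-48), np.int64(61)), (np.int64(-46), np.int64(80)), (np.int64(-44), np.int64(103)), (np.int64(-42), np.int64(110)), (np.int64(-40), np.int64(114)), (np.int64(-38), np.int64(112)), (np.int64(-36), np.int64(114)), (np.int64(-34), np.int64(110)), (np.int64(-32), np.int64(98)), (np.int64(-30), np.int64(88)), (np.int64(-28), np.int64(85)), (np.int64(-26), np.int64(82)), (np.int64(-24), np.int64(81)), (np.int64(-22), np.int64(84)), (np.int64(-20), np.int64(86)), (np.int64(-18), np.int64(85)), (np.int64(-16), np.int64(81))]
-5 [(np.int64(-60), np.int64(76)), (np.int64(-58), np.int64(68)), (np.int64(-56), np.int64(64)), (np.int64(-54), np.int64(62)), (np.int64(-52), np.int64(63)), (np.int64(-50)
[... 4393 characters left out ...]
5)), (np.int64(-30), np.int64(143)), (np.int64(-27), np.int64(108)), (np.int64(-24), np.int64(68)), (np.int64(-21), np.int64(69)), (np.int64(-18), np.int64(86)), (np.int64(-15), np.int64(85)), (np.int64(-12), np.int64(80)), (np.int64(-9), np.int64(87)), (np.int64(-6), np.int64(86)), (np.int64(-3), np.int64(83)), (np.int64(0), np.int64(81)), (np.int64(3), np.int64(84)), (np.int64(6), np.int64(83)), (np.int64(9), np.int64(82)), (np.int64(12), np.int64(84)), (np.int64(15), np.int64(85)), (np.int64(18), np.int64(80)), (np.int64(21), np.int64(110)), (np.int64(24), np.int64(85)), (np.int64(27), np.int64(61)), (np.int64(30), np.int64(72)), (np.int64(33), np.int64(87)), (np.int64(36), np.int64(85))]
```

Call:
{"method": "carry_out", "body": {"rows": [[1.4, 10, 1, 0], [2.7, 19, 2, 0], [3.3, 23, 2, 0], [3.8, 27, 2, 0], [4.3, 31, 2, 0], [4.8, 35, 2, 0], [5.2, 38, 2, 0], [5.6, 41, 2, 0], [5.8, 42.5, 2, 0], [5.9, 43, 2, 0], [5.9, 43, 2, 0]]}}

```text
time: 34.0
tool_pos: [528.6, 203.8, 28.5]
tcp_rot: [1.377, 1.174, 1.236]
contact_force: [0.1, -0.4, 0.3]
grip_width: 0.3
```

```bash
python3 s.py; python3 - <<'E'
from h import *
O=np.array([531.5,238.5]);d=np.array([.1357,.9907]);n=np.array([-d[1],d[0]])
o=get_obs();T=np.array(o['tool_pos'][:2])-O;print('tcp',T@d,T@n)
E
```

```text
t 34.0 q [ 0.023  0.592  1.854  0.639  0.653 -0.343] p [528.6 203.8  28.5] F [ 0.1 -0.4  0.3] w 0.3
tool x [ 0.127  0.365 -0.922] jaw z [ 0.985 -0.154  0.075]
tcp -34.78622634813938 -1.8878602614795998
```

Call:
{"method": "carry_out", "body": {"rows": [[-2, -15, 0, 0], [-6, -45, 5, 0], [-10, -80, 20, 0], [-14, -110, 50, 0], [-14, -115, 60, 0], [-14, -115, 60, 0]]}}

```text
time: 34.5
tool_pos: [516.6, 86.3, 91.0]
tcp_rot: [1.363, 1.173, 1.22]
contact_force: [0.3, 0.6, 0.7]
grip_width: 0.2
```

```bash
python3 s.py; python3 - <<'E'
from h import *
O=np.array([531.5,238.5]);d=np.array([.1357,.9907]);n=np.array([-d[1],d[0]])
g=capture('top').min(2).astype(np.float32);cv2.imwrite('pics/f.png',g)
for z in(76,):
  for y in(-12,0,12):
    xs=np.arange(-40,-10,2.);q=proj('top',[[*(O+x*d+y*n),z] for x in xs]).astype(np.float32)
    print(y,[(int(a),int(b)) for a,b in zip(xs,cv2.remap(g,q[:,0].copy(),q[:,1].copy(),cv2.INTER_CUBIC)[:,0])])
  for x in(-24,-21):
    ys=np.arange(-36,37,3.);q=proj('top',[[*(O+x*d+y*n),z] for y in ys]).astype(np.float32)
    print('x',x,[(int(a),int(b)) for a,b in zip(ys,cv2.remap(g,q[:,0].copy(),q[:,1].copy(),cv2.INTER_CUBIC)[:,0])])
E
```

```text
t 34.5 q [-0.223  0.457  1.865  0.54   0.843 -0.449] p [516.6  86.3  91. ] F [0.3 0.6 0.7] w 0.2
tool x [ 0.133  0.364 -0.922] jaw z [ 0.984 -0.158  0.08 ]
-12 [(-40, 65), (-38, 65), (-36, 65), (-34, 64), (-32, 62), (-30, 59), (-28, 63), (-26, 87), (-24, 102), (-22, 92), (-20, 84), (-18, 81), (-16, 80), (-14, 82), (-12, 82)]
0 [(-40, 70), (-38, 66), (-36, 64), (-34, 65), (-32, 63), (-30, 62), (-28, 70), (-26, 84), (-24, 94), (-22, 93), (-20, 85), (-18, 83), (-16, 82), (-14, 83), (-12, 83)]
12 [(-40, 61), (-38, 61), (-36, 65), (-34, 65), (-32, 63), (-30, 59), (-28, 68), (-26, 90), (-24, 99), (-22, 91), (-20, 86), (-18, 83), (-16, 82), (-14, 82), (-12, 83)]
x -24 [(-36, 139), (-33, 140), (-30, 145), (-27, 125), (-24, 89), (-21, 88), (-18, 94), (-15, 101), (-12, 102), (-9, 98), (-6, 96), (-3, 94), (0, 94), (3, 97), (6, 98), (9, 94), (12, 99), (15, 94), (18, 94), (21, 99), (24, 92), (27, 66), (30, 65), (33, 87), (36, 85)]
x -21 [(-36, 138), (-33, 146), (-30, 145), (-27, 115), (-24, 78), (-21, 71), (-18, 86), (-15, 90), (-12, 87), (-9, 83), (-6, 85), (-3, 88), (0, 89), (3, 88), (6, 86), (9, 86), (12, 88), (15, 92), (18, 91), (21, 108), (24, 102), (27, 59), (30, 61), (33, 86), (36, 86)][ WARN:0@5.483] global loadsave.cpp:1063 imwrite_ Unsupported depth image for selected encoder is fallbacked to CV_8U.
```

```bash
python3 -c "
from plant import *
print(close_job())"
```

```text
the job is handed in; nothing more can be done
None
```

The cup is standing mouth-up on the foot plate under the nozzle, and the job was handed in at about 34.5 s of the 72 s allowed. No verdict came back.

**How it was done:**
- **Tilting the tool:** I drove the arm to its reach limits, which tilted the tool by about 23°. That let the gripper's body stay clear of the head and nozzle.
- **Turning the cup:** My first try, pivoting the cup while gripped, failed: it slid on the mat and slipped in the pads. I then pushed it over onto its side, carried it to the plate's front edge and tipped it up against that edge with a closed finger in its mouth. It ended standing on the plate.
- **Centring:** I gripped it again to centre it sideways, then pushed it the last 20 mm with closed fingers.

**Last checks:**
- **Position:** In the top camera, the cup's rear rim is about 26.5 mm in front of the nozzle axis and its sides lie at about ±26 mm. That puts its centre within about 1 mm of the spot I measured.
- **Spot uncertainty:** The estimates of the spot disagreed. The foot plate edge put it about 4 mm from where the head edge did. I used the plate edge and expect it to be right to about 3 mm, against the 12 mm allowed.
- **Upright:** The last picture I viewed showed the cup standing mouth-up on the plate. It was taken before the final grip and push. After those I read only brightness values, having used all 12 picture views.
- **Contact:** The force readings after the last push and after backing away were about zero.

**Not confirmed:**
- I did not re-measure the bystanders; no planned move came near them.
- While tilting the tool, joint 3 read 0.036 several times against its lower limit of 0.04. I can't tell whether that counts as passing its range.

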